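Slide the sample tray under the reader's bar and start the reading

TASK

Push the flat sample tray along the bench, with the fingers only, in under the low bar of the reader until its front end rests against the stop behind the bar, keeping it flat on the bench all the way. Then press the reader's start button and let it come back up. Do not lift or tip the tray, and leave the other things on the bench where they are.

Things in the scene. Friction and masses are not known exactly. Their poses are not given: they have to be found in the camera images.
- tray: flat aluminium sample tray, a plain slab 120 mm long (its x) x 96 mm wide (its y) x 16 mm thick with six white discs flush in its top; 0.25 to 0.5 kg, slides on the bench. Origin at the centre of its underside, z up. It starts on the bench in front of the reader's mouth, up to 45 mm off its centre line and up to 0.3 rad askew, its +x end towards the reader. Too wide for most grippers to grasp.
- reader: white bench reader, fixed. Origin on the bench under the middle of its bar; +x is the way the tray is pushed in, y across. Two legs 52 mm high carry the bar: x -25 to +55, inner faces y = +-56 (passage 112 wide), outer +-85 mm. Two guides 16 mm high splay the mouth to about 147 mm at x = -60. Control pod 40 mm high at x -55 to +30, y -85 to -165 mm.
- reader_bar (a point): middle of the underside of the reader's bar, 20 mm above the bench; the bar reaches 25 mm before and behind this point along the reader's x, and its top is 57 mm above the bench. Axes as the reader's.
- reader_stop (a point): middle of the near face of the grey stop bar behind the bar (30 mm high), 55 mm along the reader's x from its origin, 15 mm above the bench. With the tray's end against it the tray's origin is 60 mm before this point and its rear end still stands 40 mm out in front of the bar.
- start_top (a point): centre of the top of the start button, a round grey button 28 mm across in a black housing on top of the reader's control pod; pressed straight down
- start (a joint): travel of the start button in m: 0 = up, 0.006 = fully down (takes 5 N); it springs back up
- reagent: bystander: white plastic reagent bottle, 64 mm across, 150 mm tall, origin at the centre of its foot
- washbottle: bystander: clear plastic bottle, 60 mm across, 140 mm tall, origin at the centre of its foot
- vial: bystander: small amber glass jar, 24 mm across, 45 mm tall, standing beside the reader's left leg; origin at the centre of its foot
- spatula: bystander: steel spatula 170 mm long lying on the bench to the right; origin under its middle
- rack: bystander: grey vial rack block, 50 x 110 x 35 mm, origin at the centre of its underside
- mouse: bystander: black computer mouse, 95 x 55 x 22 mm, origin at the centre of its underside
Things that resemble listed ones, but are neither listed nor needed, are in the scene too. Leave any black or orange look-alike of the tray alone.

How it is judged (in metres and radians):
On the way, in this order (a step that is already met when the one before it is completed fails the run):
1. the tray is flat and fully home against the stop under the bar (x of tray in the frame of reader between -0.009 and 0 m and y of tray in the frame of reader between -0.01 and 0.01 m and angle between the x axis of tray and the x axis of reader, either way round below 0.1 rad and angle between tray's own z axis and vertical below 0.04 rad and height (world z) of tray below 0.004 m and linear speed of tray below 0.01 m/s), for 0.2 s.
2. the start button is pressed with the tray home (all of step 1 and value of joint start above 0.004 m), for 0.05 s.
At the end, for the whole second after the job is handed in: The tray lies flat and still under the bar, its front end within 4 mm of the stop (origin within 10 mm of the centre line, within 0.1 rad of square), the start button has been pressed at least 4 mm down after that and is up again (all of step 1 and value of joint start below 0.002 m); the robot touches nothing.
It fails at once if the tray is lifted off the bench (more than 12 mm) (height (world z) of tray above 0.012 m).
It fails at once if the tray is tipped (more than 0.12 rad) (angle between tray's own z axis and vertical above 0.12 rad).
It fails at once if another thing on the bench is moved more than 25 mm (distance of any of reagent, washbottle, vial, spatula, rack, mouse from where it was at the start of the episode above 0.025 m).
It also fails if it takes over 58 s, if anything falls off the work surface, if the arm or the gripper's body presses on something with over 40 N, if the wrist force passes 120 N, or if a joint passes its speed limit or range.

ROBOT

A 6-joint arm with a two-finger parallel gripper is mounted at the origin on the work surface. World frame = base frame: x ahead of the robot, y to its left, z up, the work surface at z = 0. Lengths are in mm, angles in rad, forces in N, time in s.
With the tool pointing down it reaches from about 350 to 775 mm from the base axis. Payload 7.3 kg.
Tool frame: the origin (TCP) lies between the finger pads; the fingertips stand 14 mm ahead of it and the grasp point (between the pads) lies 5 mm behind it; z points along the fingers, y is the line along which they close (so a half turn about z gives the same grasp; the last joint's range is limited). The gripper opens to 92 mm and grips with 3 to 60 N. Pads are 19 mm wide; open, the fingers measure 130 mm over their backs; the gripper's body (75 mm by 190 mm) begins 47 mm behind the grasp point.
Start: joints at [-1.494, 0.342, 1.524, -0, 1.275, -0.146], TCP at [116.026, -512.037, 240.741] pointing down, gripper open.
Joint ranges: [-2.53, 2.53], [-0.77, 2.02], [0.04, 2.7], [-1, 4.14], [0.28, 2.66], [-3.11, 3.11]. Speed limits (rad/s): [2.57, 2.57, 3.14, 3.14, 3.14, 3.14].

INTERFACE

Orientations are given as [roll, pitch, yaw] about the fixed x, y, z axes, in that order (R = Rz(yaw) Ry(pitch) Rx(roll)).
In Python, from plant import get_obs, cams, close_job gives the robot as it stands. The module is installed in compiled form; this text tells all that it offers.
- The arm moves only by the shell command python3 -m creep 'ROWS'. ROWS is JSON, a list of rows, each an object of numbers: "hand": the opening, from 0 (shut) to 1 (fully open); "tx", "ty", "tz": the shift along the tool's x, y, z in m; "spin": the turn about the tool's z in degrees. In form: [{"hand": .., "tx": .., "ty": .., "tz": .., "spin": ..}, ...]. A call has 1 to 5 rows; each row shifts and turns the commanded pose from where the row before left it, along the tool's axes as they then stand; what a row does not reach is not made up. A row lasts 1/8 s, in which the tool goes at most 62.5 mm and 10.7 degrees, less where a joint would pass 70% of its speed; a pose out of reach is approached as far as the arm can. A call is refused whole if a number of a shift passes 0.0625 or a number of a turn 10.7, either way. A call with a gripper value outside its range is refused whole. The fingers move at their own pace and stop on an object; the grip force is fixed at half the most. Time passes only in rows, so rows that do not move let the fingers close. It gives the time, the measured TCP pose, the force, the opening and the grip force at its end, in the units of the state.
- get_obs(): the state, without advancing time (a new reading comes with each control period).
- cams.capture(name): name is "scene" or "top" or "wrist"; returns a dict with "color" (480x640x3 uint8, red, green, blue), "K" (3x3 intrinsics, pixels), "k1" (the pictures are not rectified: a ray, as slopes to the right and down, at radius r is drawn at 1 + k1 r^2 times it, then the intrinsics apply), "R" (3x3) and "t" (3): a world point X has camera coordinates R X + t. Camera axes: x right, y down, z forward; pixel columns grow to the right and rows downward; lengths in mm; the calibration is good to about 2 mm. A picture is of the moment at which its call begins. There is no depth.
- close_job(): hands the job in; it is judged then, once.
The state is a dict: "time": time; "joint_positions": joint angles; "dq": joint speeds; "tau": joint torques, N m; "tool_pos": TCP position; "tcp_rot": TCP orientation; "contact_force": force on the tool from outside, world axes, zero at the start; "moment": the same for the moment, N m; "grip_width": finger opening in mm; "finger_force": force on a finger pad.
Only numpy, scipy, OpenCV 4.12 (cv2) and the standard library are available. Lean on these libraries where they do the work, as an engineer would, in place of code of your own. Each camera call takes 0.05 s, during which the arm holds its last target. There are 200 camera calls.

## Working session

There is one attempt and no reset: what is moved stays moved. The work goes in short steps, Python scripts to look and compute and a shell command to move; the robot and the scene stay as the last step left them, time stands still between calls to the robot, and variables do not carry over. Pictures are saved under pics/ and viewed, at most 13 in all, crops included, and the job is handed in when it is done.

```bash
mkdir -p pics; cat > h.py <<'E'
import numpy as np, cv2
from plant import get_obs, cams, close_job
def cap(name,fn=None):
    c=cams.capture(name)
    if fn: cv2.imwrite('pics/'+fn,cv2.cvtColor(c['color'],cv2.COLOR_RGB2BGR))
    return c
def ray(c,uv):
    K=np.array(c['K']);R=np.array(c['R']);t=np.array(c['t'])
    D=np.array([c['k1'],0,0,0],float)
    p=cv2.undistortPoints(np.array([[uv]],float),K,D)[0,0]
    return -R.T@t, R.T@np.array([p[0],p[1],1.])
def onz(c,uv,z):
    o,d=ray(c,uv); return o+d*(z-o[2])/d[2]
def proj(c,X):
    return cv2.projectPoints(np.array(X,float).reshape(-1,3),cv2.Rodrigues(np.array(c['R']))[0],np.array(c['t'],float),np.array(c['K'],float),np.array([c['k1'],0,0,0],float))[0][:,0]
E
python3 - <<'E'
from h import *
a=cap('scene','s1.png');b=cap('top','t1.png')
for c in(a,b):print(c['K'],c['k1'],-np.array(c['R']).T@c['t'])
print(get_obs())
E
```

```text
[[494.963325     0.         318.80678693]
 [  0.         494.963325   244.64546616]
 [  0.           0.           1.        ]] -0.003240273097653381 [ 957.45459666 -587.19917398  732.0916876 ]
[[510.15158314   0.         328.34185764]
 [  0.         510.15158314 240.75143215]
 [  0.           0.           1.        ]] -0.13153990178149924 [ 368.73561645   -6.37518096 1404.98862827]
{'time': 0.1, 'joint_positions': array([-1.49397676e+00,  3.42641901e-01,  1.52491152e+00,  1.49735468e-05,
        1.27543476e+00, -1.46005357e-01]), 'dq': array([ 5.83611356e-04, -1.95806493e-03, -2.49497386e-03, -1.40347924e-03,
        6.81016501e-05, -6.36456583e-04]), 'tau': array([ 2.03280557e-03, -4.32004452e+01, -2.44692689e+01,  7.18915346e-02,
        5.26349852e-02, -4.82762255e-05]), 'tool_pos': array([ 116.01355691, -511.6626814 ,  240.12372627]), 'tcp_rot': array([-3.14021405e+00, -2.17198534e-04,  2.22820403e-01]), 'contact_force': array([0.07531481, 0.38760189, 0.52937828]), 'moment': array([0.03577265, 0.03031253, 0.0001085 ]), 'finger_force': 0.0, 'grip_width': 92.02570037533822}
```

View pics/s1.png

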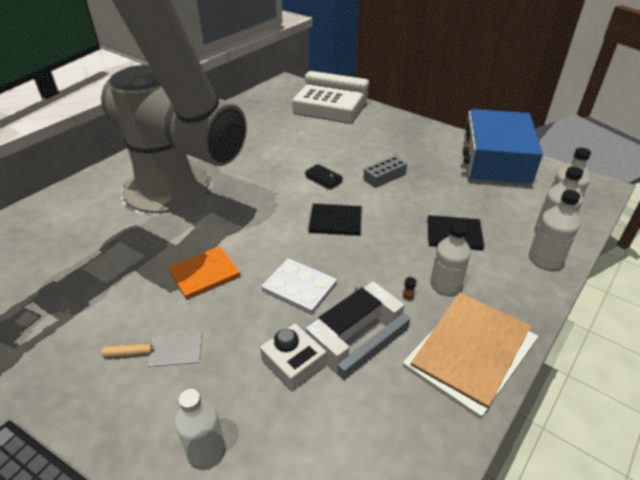

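View pics/t1.png

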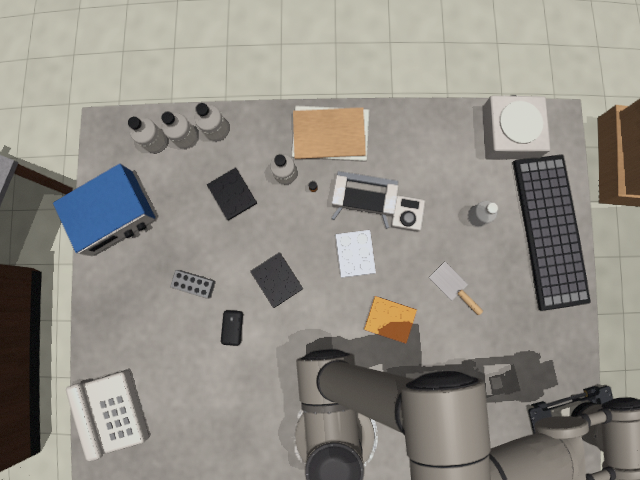

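The top view shows the silver tray with white discs at (355,254) and the reader at (365,195), with its pod at right (407,212). The tray look-alikes are orange (390,318) and black (276,279) and (232,193). Only the silver one with discs, in front of the mouth, fits. I'll confirm it in an enlarged crop.

```bash
python3 - <<'E'
from h import *
b=cap('top'); im=cv2.cvtColor(b['color'],cv2.COLOR_RGB2BGR)
x0,y0=300,160
cv2.imwrite('pics/c1.png',cv2.resize(im[y0:y0+130,x0:x0+140],None,fx=5,fy=4.6,interpolation=cv2.INTER_CUBIC) if 0 else cv2.resize(im[160:280,300:440],None,fx=5,fy=5,interpolation=cv2.INTER_CUBIC))
g=cv2.cvtColor(im,cv2.COLOR_BGR2GRAY)
m=(g>165).astype(np.uint8)
cs,_=cv2.findContours(m,cv2.RETR_EXTERNAL,cv2.CHAIN_APPROX_NONE)
for c in cs:
    r=cv2.minAreaRect(c)
    if cv2.contourArea(c)>100 and 300<r[0][0]<440 and 160<r[0][1]<290:
        print(r,cv2.contourArea(c)); 
        print([onz(b,p,16 if r[0][1]>225 else 57)[:2].round(1) for p in cv2.boxPoints(r)])
E
```

```text
((355.4076843261719, 253.26153564453125), (44.280399322509766, 34.9777946472168), 82.87498474121094) 1453.5
[array([550.5, -10.2]), array([ 561.2, -105.8]), array([ 440.2, -118.1]), array([429.8, -23.4])]
((404.1216125488281, 206.270263671875), (40.11335372924805, 40.27775192260742), 9.462321281433105) 859.0
[array([ 572. , -132.7]), array([ 680.3, -153.5]), array([ 660.9, -260.2]), array([ 552.8, -238.2])]
((339.2161865234375, 189.70269775390625), (10.52153491973877, 28.605422973632812), 9.462322235107422) 262.5
[array([627.9,  -1.5]), array([705.4, -15.3]), array([700.2, -43.3]), array([622.8, -29.3])]
```

View pics/c1.png

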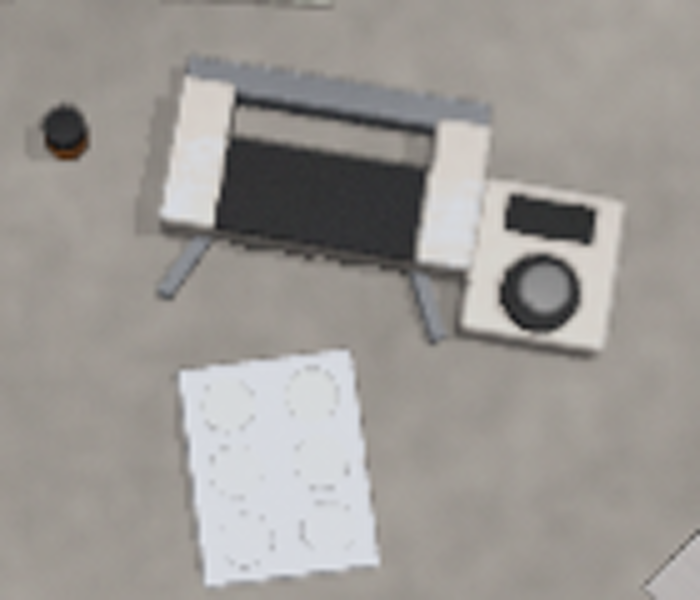

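The crop confirms it: the silver tray with six discs is in front of the mouth, with corners in crop pixels at (180,370), (350,350), (380,562), (207,585). The bar is at (322,200) and the button at (545,290).

```bash
python3 - <<'E'
from h import *
b=cap('top');a=cap('scene')
f=lambda p:(300+p[0]/5-.4,160+p[1]/5-.4)
bar=[(232,138),(428,172),(415,262),(215,230)]
W=np.array([onz(b,f(p),57)[:2] for p in bar]);print('bar',W.round(1),W.mean(0))
legs=[(185,78),(238,85),(215,230),(163,222),(438,120),(490,127),(470,272),(416,262)]
L=np.array([onz(b,f(p),52)[:2] for p in legs]);print('legs',L.round(1))
lx=[(55,85),(55,56),(-25,56),(-25,85),(55,-56),(55,-85),(-25,-85),(-25,-56)]
A=np.array(lx,float);mA=A.mean(0);mL=L.mean(0)
H=(A-mA).T@(L-mL);yaw=np.arctan2(H[0,1]-H[1,0],H[0,0]+H[1,1])
R=np.array([[np.cos(yaw),-np.sin(yaw)],[np.sin(yaw),np.cos(yaw)]]);o=mL-R@mA
print('reader',o,yaw,'bar c',((W-o)@R).round(1))
T=np.array([onz(b,f(p),16)[:2] for p in [(180,370),(350,350),(380,562),(207,585)]])
print('tray',T.round(1),T.mean(0),'in reader',((T-o)@R).round(1),(T.mean(0)-o)@R)
v=(T[0]+T[1]-T[2]-T[3]);print('tyaw',np.arctan2(v[1],v[0]))
# button: two-view
for pa in [(286,333)]:
    o1,d1=ray(b,f((545,288)));o2,d2=ray(a,pa)
    s=np.linalg.lstsq(np.c_[d1,-d2],o2-o1,rcond=None)[0]
    print('btn',o1+d1*s[0],o2+d2*s[1]); 
im=cv2.cvtColor(a['color'],cv2.COLOR_RGB2BGR)[220:420,150:420]
cv2.imwrite('pics/c2.png',cv2.resize(im,None,fx=2.9,fy=2.9,interpolation=cv2.INTER_CUBIC))
E
```

```text
bar [[ 670.5  -40.7]
 [ 650.4 -146. ]
 [ 601.3 -137.6]
 [ 620.2  -30.7]] [635.61319145 -88.7722179 ]
legs [[ 705.3  -15.9]
 [ 701.   -44.6]
 [ 621.2  -30.8]
 [ 625.9   -2.9]
 [ 680.1 -152.8]
 [ 675.9 -180.9]
 [ 596.3 -167.6]
 [ 602.2 -138.7]]
reader [636.23299963 -89.140865  ] -0.17661043248425878 bar c [[ 25.2  53.7]
 [ 23.9 -53.5]
 [-25.8 -53.9]
 [-26.   54.7]]
tray [[ 550.1  -11. ]
 [ 559.9 -104.6]
 [ 443.1 -118.4]
 [ 432.   -24. ]] [496.25538923 -64.49978882] in reader [[ -98.5   61.8]
 [ -72.5  -28.6]
 [-185.   -62.7]
 [-212.5   28.2]] [-142.12952384   -0.33540973]
tyaw 0.11379943909555189
btn [ 585.12981822 -206.00619584   64.24126757] [ 586.35887309 -204.78471371   64.25776182]
```

View pics/c2.png

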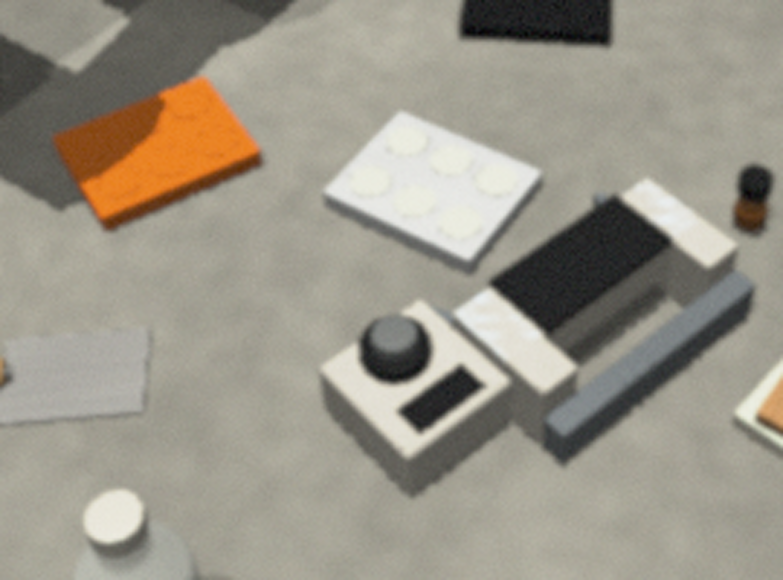

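The enlarged scene crop shows the white-disc tray at (430,190), distinct from the orange one at (155,150). The button is at (395,340). I'll move above the rear of the tray.

```bash
python3 -m creep '[{"hand":0.6,"tx":0.039,"ty":-0.036,"tz":0,"spin":0},{"hand":0.6,"tx":0.039,"ty":-0.036,"tz":0,"spin":0},{"hand":0.6,"tx":0.039,"ty":-0.036,"tz":0,"spin":0},{"hand":0.6,"tx":0.039,"ty":-0.036,"tz":0,"spin":0},{"hand":0.6,"tx":0.039,"ty":-0.036,"tz":0,"spin":0}]' ; python3 -m creep '[{"hand":0.6,"tx":0.039,"ty":-0.036,"tz":0,"spin":0},{"hand":0.6,"tx":0.039,"ty":-0.036,"tz":0,"spin":0},{"hand":0.6,"tx":0.039,"ty":-0.036,"tz":0,"spin":0},{"hand":0.6,"tx":0.039,"ty":-0.036,"tz":0,"spin":0},{"hand":0.6,"tx":0.039,"ty":-0.036,"tz":0,"spin":6.2}]'
cat >> h.py <<'E'
def rel(x,y,yaw):
    o=get_obs();p=o['tool_pos'];w=o['tcp_rot'][2];dx,dy=x-p[0],y-p[1]
    print('pos',p.round(1),'yaw',round(w,4),'F',o['contact_force'].round(1),'w',round(o['grip_width'],1))
    print('tx %.1f ty %.1f spin %.2f'%(dx*np.cos(w)+dy*np.sin(w),dx*np.sin(w)-dy*np.cos(w),np.degrees(w-yaw)))
E
python3 -c "
from h import *
rel(416,-73.6,.114)"
```

```text
time: 0.88
tool_pos: [267.1, -291.9, 240.8]
tcp_rot: [3.141, -0.0, 0.222]
contact_force: [-0.1, -0.4, 0.7]
grip_width: 55.5
finger_force: 0.0
time: 1.5
tool_pos: [417.6, -73.1, 240.9]
tcp_rot: [3.141, -0.001, 0.112]
contact_force: [1.2, -0.4, 0.3]
grip_width: 54.7
finger_force: 0.0
pos [417.6 -73.1 240.9] yaw 0.1124 F [ 1.2 -0.4  0.3] w 54.7
tx -1.7 ty 0.3 spin -0.09
```

```bash
python3 -c "
from h import *
c=cap('wrist','w1.png'); print(-np.array(c['R']).T@c['t'])"
```

```text
[495.42216004 -62.88701762 384.41330731]
```

View pics/w1.png

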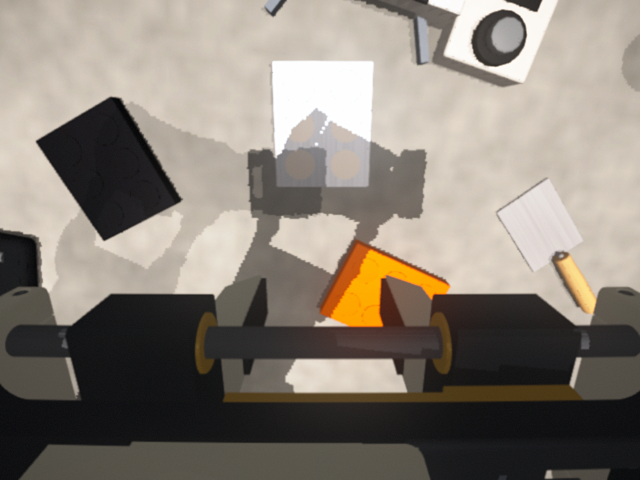

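The wrist view shows the tray square to the tool, with rear corners at (276,187) and (368,187). The nearest orange corner is at (360,240) and the button is at (508,36).

```bash
python3 -c "
from h import *
c=cap('wrist')
for p,z in [((272,61),16),((372,61),16),((368,187),16),((276,187),16),((360,240),16),((450,288),16),((508,36),64),((270,8),16),((421,62),16)]: print(p,onz(c,p,z).round(1))"
```

```text
(272, 61) [551.1  -4.3  16. ]
(372, 61) [561.2 -98.2  16. ]
(368, 187) [ 442.2 -111.4   16. ]
(276, 187) [432.  -16.6  16. ]
(360, 240) [ 384.2 -111.1   16. ]
(450, 288) [ 338.6 -220.4   16. ]
(508, 36) [ 584.1 -200.3   64. ]
(270, 8) [595.5   0.6  16. ]
(421, 62) [ 565.5 -144.4   16. ]
```

```bash
python3 -m creep '[{"hand":0.6,"tx":-0.001,"ty":-0.002,"tz":0.05,"spin":0},{"hand":0.6,"tx":0,"ty":0,"tz":0.06,"spin":0},{"hand":0.6,"tx":0,"ty":0,"tz":0.06,"spin":0},{"hand":0.6,"tx":0,"ty":0,"tz":0.04,"spin":0},{"hand":0.6,"tx":0,"ty":0,"tz":0.01,"spin":0}]'
```

```text
time: 2.22
tool_pos: [414.0, -72.9, 18.9]
tcp_rot: [-3.14, 0.004, 0.115]
contact_force: [-0.3, -0.9, 0.3]
grip_width: 55.3
finger_force: 0.0
```

```bash
python3 -m creep '[{"hand":0.6,"tx":0.004,"ty":0,"tz":0,"spin":0},{"hand":0.6,"tx":0.004,"ty":0,"tz":0,"spin":0},{"hand":0.6,"tx":0.004,"ty":0,"tz":0,"spin":0}]'; python3 -c "
from h import *
cap('wrist','w2.png');rel(0,0,0)"
```

```text
time: 2.6
tool_pos: [427.9, -71.7, 21.9]
tcp_rot: [3.141, -0.001, 0.115]
contact_force: [-3.5, -0.1, 2.7]
grip_width: 54.9
finger_force: 1.8
pos [428.4 -71.7  21.8] yaw 0.1149 F [-1.8 -1.2  1.4] w 54.7
tx -417.3 ty -120.3 spin 6.58
```

View pics/w2.png

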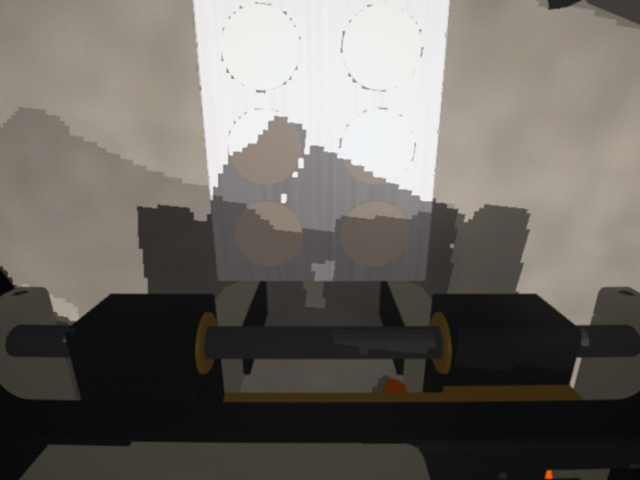

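The fingers stand just behind the tray's rear edge (row 283). They are centred on it, with the tray between columns 217 and 430. Next I push while turning towards the reader axis.

```bash
python3 -m creep '[{"hand":0.6,"tx":0.005,"ty":-0.0006,"tz":0.001,"spin":1.66},{"hand":0.6,"tx":0.005,"ty":-0.0008,"tz":0,"spin":1.66},{"hand":0.6,"tx":0.005,"ty":-0.0009,"tz":0,"spin":1.66},{"hand":0.6,"tx":0.005,"ty":-0.0011,"tz":0,"spin":1.66},{"hand":0.6,"tx":0.005,"ty":-0.0012,"tz":0,"spin":1.66}]'; cat > m.py <<'E'
from h import *
ro=np.array([636.2,-89.1]);ry=-.1766;R=np.array([[np.cos(ry),-np.sin(ry)],[np.sin(ry),np.cos(ry)]])
def st():
    o=get_obs();p=o['tool_pos'];w=o['tcp_rot'][2]
    print('t',o['time'],'pos',p.round(1),'F',o['contact_force'].round(1),'tcp in reader',((p[:2]-ro)@R).round(1),'relyaw',round(w-ry,3))
    q=p[:2]+69.5*np.array([np.cos(w),np.sin(w)]);print('centre if stuck',((q-ro)@R).round(1))
def crop(fn,box=(310,165,420,275)):
    b=cap('top');im=cv2.cvtColor(b['color'],cv2.COLOR_RGB2BGR);x0,y0,x1,y1=box
    cv2.imwrite('pics/'+fn,cv2.resize(im[y0:y1,x0:x1],None,fx=5,fy=5,interpolation=cv2.INTER_CUBIC))
E
python3 -c "
from m import *
st();crop('c3.png');cap('wrist','w3.png')"
```

```text
time: 3.28
tool_pos: [452.5, -65.4, 19.7]
tcp_rot: [-3.142, 0.0, -0.032]
contact_force: [-2.4, 1.2, 2.4]
grip_width: 55.1
finger_force: 1.7
t 3.275 pos [452.5 -65.4  19.7] F [-2.4  1.2  2.4] tcp in reader [-185.    -8.9] relyaw 0.144
centre if stuck [-116.2    1.1]
```

View pics/w3.png

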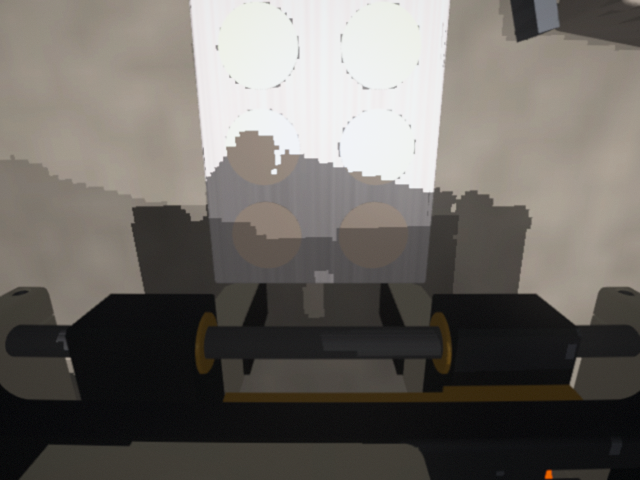

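The tray follows the fingers, still square to them; its edges at columns 213 and 428 show a shift of about 1 mm. I'll continue.

```bash
python3 -m creep '[{"hand":0.6,"tx":0.005,"ty":-0.0011,"tz":0,"spin":1.65},{"hand":0.6,"tx":0.005,"ty":-0.0012,"tz":0,"spin":1.65},{"hand":0.6,"tx":0.005,"ty":-0.0014,"tz":0,"spin":1.65},{"hand":0.6,"tx":0.005,"ty":-0.0015,"tz":0,"spin":1.65},{"hand":0.6,"tx":0.005,"ty":-0.0016,"tz":0,"spin":1.65}]'
python3 -c "
from m import *
st();crop('c4.png')
c=cap('wrist','w4.png')"
```

```text
time: 4.0
tool_pos: [478.2, -60.9, 19.6]
tcp_rot: [3.142, -0.0, -0.176]
contact_force: [-2.3, 1.3, -1.1]
grip_width: 55.0
finger_force: 0.9
t 4.0 pos [478.2 -60.9  19.6] F [-2.3  1.3 -1.1] tcp in reader [-160.5   -0. ] relyaw 0.0
centre if stuck [-91.   0.]
```

View pics/w4.png

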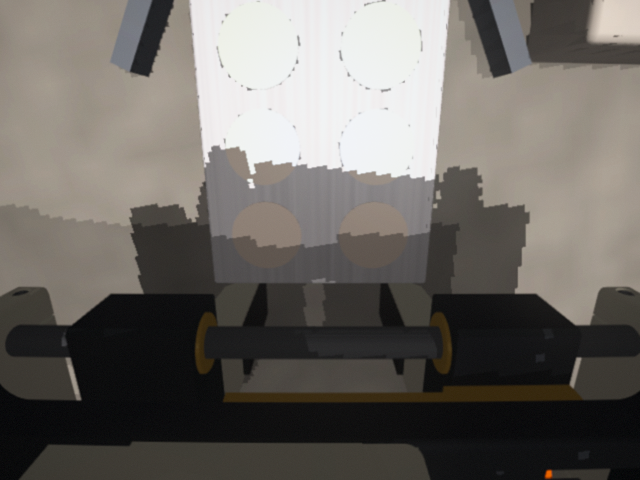

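The tray is square and centred between the guides: the guide tips at columns 112 and 530 have their midpoint at 321, and the tray's midpoint is 320. Now a straight push.

```bash
python3 -m creep '[{"hand":0.6,"tx":0.008,"ty":0,"tz":0,"spin":0},{"hand":0.6,"tx":0.008,"ty":0,"tz":0,"spin":0},{"hand":0.6,"tx":0.008,"ty":0,"tz":0,"spin":0},{"hand":0.6,"tx":0.008,"ty":0,"tz":0,"spin":0},{"hand":0.6,"tx":0.008,"ty":0,"tz":0,"spin":0}]'
python3 -m creep '[{"hand":0.6,"tx":0.008,"ty":0,"tz":0,"spin":0},{"hand":0.6,"tx":0.008,"ty":0,"tz":0,"spin":0},{"hand":0.6,"tx":0.008,"ty":0,"tz":0,"spin":0},{"hand":0.6,"tx":0.008,"ty":0,"tz":0,"spin":0},{"hand":0.6,"tx":0.006,"ty":0,"tz":0,"spin":0}]'
python3 -c "
from m import *
st()"
```

```text
time: 4.72
tool_pos: [517.7, -68.0, 19.7]
tcp_rot: [3.142, 0.0, -0.174]
contact_force: [-2.8, 0.2, -0.2]
grip_width: 55.1
finger_force: 1.3
time: 5.35
tool_pos: [555.1, -74.6, 19.7]
tcp_rot: [3.141, -0.0, -0.174]
contact_force: [-3.8, 1.0, 1.7]
grip_width: 55.3
finger_force: 1.7
t 5.35 pos [555.1 -74.6  19.7] F [-3.8  1.   1.7] tcp in reader [-82.4   0. ] relyaw 0.002
centre if stuck [-12.9   0.2]
```

```bash
python3 -m creep '[{"hand":0.6,"tx":0.003,"ty":0,"tz":0,"spin":0},{"hand":0.6,"tx":0.003,"ty":0,"tz":0,"spin":0},{"hand":0.6,"tx":0.002,"ty":0,"tz":0,"spin":0},{"hand":0.6,"tx":0.002,"ty":0,"tz":0,"spin":0}]'
python3 -m creep '[{"hand":0.6,"tx":0.001,"ty":0,"tz":0,"spin":0},{"hand":0.6,"tx":0.001,"ty":0,"tz":0,"spin":0}]'
python3 -c "
from m import *
st()"
```

```text
time: 5.85
tool_pos: [562.3, -75.8, 19.6]
tcp_rot: [-3.142, 0.005, -0.174]
contact_force: [-13.0, 1.4, 10.4]
grip_width: 55.2
finger_force: 6.7
time: 6.1
tool_pos: [562.4, -75.8, 19.5]
tcp_rot: [-3.141, 0.009, -0.174]
contact_force: [-17.6, 2.7, 13.9]
grip_width: 55.0
finger_force: 9.1
t 6.1 pos [562.4 -75.8  19.5] F [-17.6   2.7  13.9] tcp in reader [-75.    0.2] relyaw 0.003
centre if stuck [-5.5  0.3]
```

```bash
python3 -c "
from m import *
b=cap('top');a=cap('scene')
f=lambda c,x0,y0,x1,y1,k:cv2.resize(cv2.cvtColor(c['color'],cv2.COLOR_RGB2BGR)[y0:y1,x0:x1],None,fx=k,fy=k,interpolation=cv2.INTER_CUBIC)
A=f(a,290,250,420,380,3);B=f(b,320,160,450,290,3)
cv2.imwrite('pics/c5.png',np.hstack([A,B]))"
```

```text
(no output)
```

View pics/c5.png

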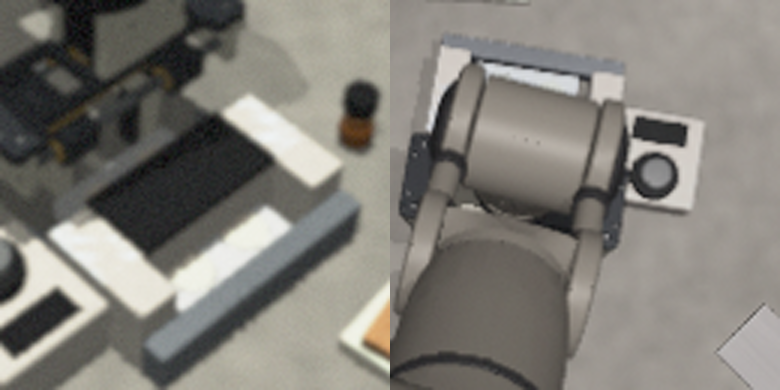

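The front edge of the tray is against the grey stop (left half, around (230,260)) and lies square. I'll back off, rise, and move so the wrist camera is over the button.

```bash
python3 -m creep '[{"hand":0.6,"tx":-0.003,"ty":0,"tz":0,"spin":0},{"hand":0.6,"tx":-0.012,"ty":0,"tz":0,"spin":0},{"hand":0.6,"tx":-0.015,"ty":0,"tz":0,"spin":0},{"hand":0.6,"tx":0,"ty":0,"tz":-0.05,"spin":0},{"hand":0.43,"tx":0,"ty":0.0,"tz":-0.06,"spin":0}]'
python3 -m creep '[{"hand":0.43,"tx":0,"ty":0.041,"tz":0,"spin":0},{"hand":0.43,"tx":0,"ty":0.041,"tz":0,"spin":0},{"hand":0.43,"tx":0,"ty":0.041,"tz":0,"spin":0},{"hand":0.43,"tx":0,"ty":0,"tz":0,"spin":0}]'
python3 -c "
from m import *
st();c=cap('wrist','w6.png');rel(585.7,-205.4,-.1766)
print(proj(c,[585.7,-205.4,64]), -np.array(c['R']).T@c['t'])
g=cv2.medianBlur(c['color'],5)
print(cv2.HoughCircles(cv2.cvtColor(g,cv2.COLOR_RGB2GRAY),cv2.HOUGH_GRADIENT,1,40,param1=80,param2=25,minRadius=20,maxRadius=70))"
```

```text
time: 6.82
tool_pos: [536.2, -71.3, 130.2]
tcp_rot: [-3.141, 0.001, -0.174]
contact_force: [0.6, -0.6, 0.8]
grip_width: 49.1
finger_force: 0.0
time: 7.32
tool_pos: [515.4, -195.2, 129.9]
tcp_rot: [3.14, -0.002, -0.178]
contact_force: [-0.7, 0.5, -0.8]
grip_width: 39.7
finger_force: 0.0
t 7.325 pos [ 515.4 -195.2  129.9] F [-0.7  0.5 -0.8] tcp in reader [-100.3 -125.6] relyaw -0.001
centre if stuck [ -30.8 -125.7]
pos [ 515.4 -193.6  129.8] yaw -0.1768 F [-0.1 -0.   0.5] w 39.7
tx 71.2 ty -0.7 spin -0.01
[[320.31705803 138.11247172]] [ 592.20019835 -207.76451869  273.59746796]
[[[318.5 140.5  37.4]
  [ 34.5 353.5  45.7]]]
```

View pics/w6.png

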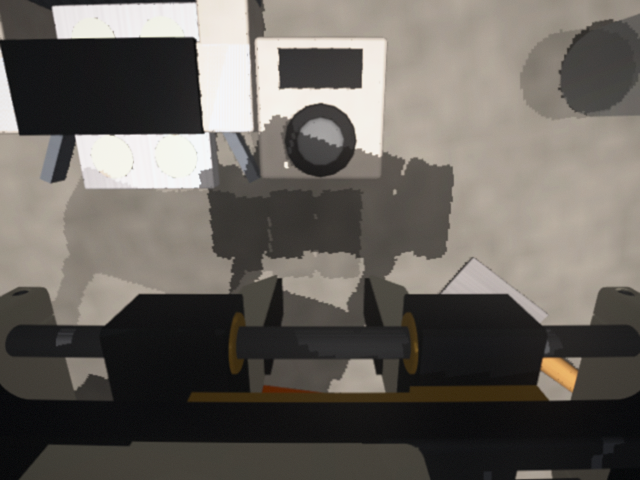

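The button at (321,140) matches the prediction of (320,138), and the tray sits home with its rear out at rows 135–188. I'll place the left finger over the button.

```bash
python3 -m creep '[{"hand":0.43,"tx":0.035,"ty":0.0145,"tz":0,"spin":0},{"hand":0.43,"tx":0.0355,"ty":0.0145,"tz":0,"spin":0},{"hand":0.43,"tx":0,"ty":0,"tz":0.03,"spin":0},{"hand":0.43,"tx":0,"ty":0,"tz":0.014,"spin":0},{"hand":0.43,"tx":0,"ty":0,"tz":0.002,"spin":0}]'
python3 -m creep '[{"hand":0.43,"tx":0,"ty":0,"tz":0.002,"spin":0},{"hand":0.43,"tx":0,"ty":0,"tz":0.002,"spin":0},{"hand":0.43,"tx":0,"ty":0,"tz":0,"spin":0}]'
python3 -c "
from m import *
st()"
```

```text
time: 8.0
tool_pos: [579.3, -232.0, 82.7]
tcp_rot: [-3.141, 0.002, -0.173]
contact_force: [0.3, -0.2, 0.5]
grip_width: 39.3
finger_force: 0.0
time: 8.38
tool_pos: [580.1, -233.3, 80.2]
tcp_rot: [3.141, -0.001, -0.174]
contact_force: [-0.8, 0.4, -0.5]
grip_width: 39.6
finger_force: 0.0
t 8.375 pos [ 580.1 -233.3   80.2] F [-0.8  0.4 -0.5] tcp in reader [ -29.9 -151.8] relyaw 0.002
centre if stuck [  39.6 -151.7]
```

```bash
python3 -m creep '[{"hand":0.43,"tx":0,"ty":0,"tz":0.002,"spin":0},{"hand":0.43,"tx":0,"ty":0,"tz":0.002,"spin":0},{"hand":0.43,"tx":0,"ty":0,"tz":0,"spin":0}]'
python3 -m creep '[{"hand":0.43,"tx":0,"ty":0,"tz":0.002,"spin":0},{"hand":0.43,"tx":0,"ty":0,"tz":0,"spin":0}]'
python3 -m creep '[{"hand":0.43,"tx":0,"ty":0,"tz":0.002,"spin":0},{"hand":0.43,"tx":0,"ty":0,"tz":0,"spin":0}]'
```

```text
time: 8.75
tool_pos: [580.0, -233.4, 75.8]
tcp_rot: [3.141, -0.0, -0.174]
contact_force: [-0.3, 0.3, 0.8]
grip_width: 39.5
finger_force: 0.8
time: 9.0
tool_pos: [580.0, -233.4, 73.8]
tcp_rot: [3.141, -0.0, -0.174]
contact_force: [-1.0, 0.1, 3.8]
grip_width: 39.6
finger_force: 1.4
time: 9.25
tool_pos: [580.0, -233.3, 71.8]
tcp_rot: [3.141, -0.0, -0.174]
contact_force: [0.3, -0.3, 4.2]
grip_width: 39.8
finger_force: 1.9
```

```bash
python3 -m creep '[{"hand":0.43,"tx":0,"ty":0,"tz":0.002,"spin":0},{"hand":0.43,"tx":0,"ty":0,"tz":0,"spin":0}]'
python3 -m creep '[{"hand":0.43,"tx":0,"ty":0,"tz":0.001,"spin":0},{"hand":0.43,"tx":0,"ty":0,"tz":0,"spin":0}]'
```

```text
time: 9.5
tool_pos: [580.1, -233.4, 70.2]
tcp_rot: [3.141, -0.001, -0.174]
contact_force: [-1.3, -0.7, 6.9]
grip_width: 39.4
finger_force: 3.4
time: 9.75
tool_pos: [580.1, -233.4, 70.0]
tcp_rot: [3.141, -0.001, -0.174]
contact_force: [-3.0, 0.8, 11.8]
grip_width: 39.8
finger_force: 6.1
```

The button bottomed: position held at 70 mm while the force rose, after about 6 mm of travel. Release.

```bash
python3 -m creep '[{"hand":0.43,"tx":0,"ty":0,"tz":-0.01,"spin":0},{"hand":0.43,"tx":0,"ty":0,"tz":-0.04,"spin":0},{"hand":0.43,"tx":-0.035,"ty":0,"tz":-0.02,"spin":0},{"hand":0.43,"tx":-0.0355,"ty":-0.028,"tz":0,"spin":0},{"hand":0.43,"tx":0,"ty":0,"tz":0,"spin":0}]'
python3 -c "
from m import *
st();c=cap('wrist','w7.png')"
```

```text
time: 10.38
tool_pos: [513.0, -191.3, 138.5]
tcp_rot: [-3.14, 0.003, -0.173]
contact_force: [-0.1, -0.5, 1.3]
grip_width: 39.4
finger_force: 0.0
t 10.375 pos [ 513.  -191.3  138.5] F [-0.1 -0.5  1.3] tcp in reader [-103.3 -122.2] relyaw 0.003
centre if stuck [ -33.8 -122. ]
```

View pics/w7.png

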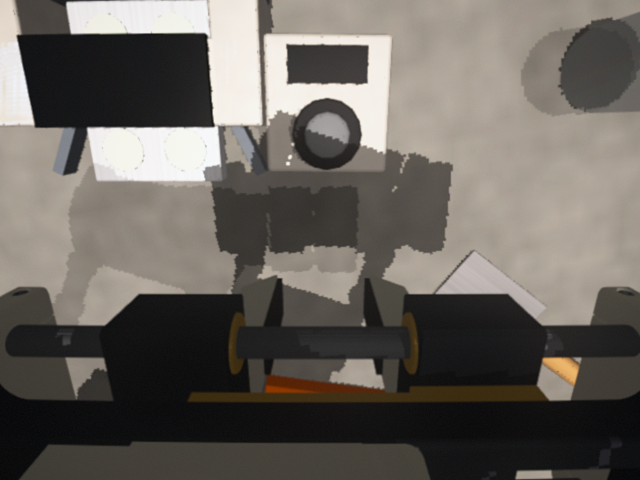

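The tray is still home and square, with its rear at rows 127–181 between columns 90 and 223. The button at (327,134) looks up again, and the arm is clear. Handing in.

```bash
python3 -c "
from plant import close_job
print(close_job())"
```

```text
the job is handed in; nothing more can be done
None
```

I pushed the tray home against the stop, keeping it flat on the bench, then pressed the start button fully and let it spring back up; the job was handed in at about 10.4 s with the arm clear, and no verdict was returned.

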